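# Unlock the child-safe press and clamp the card pack

### The arm

A 6-joint arm with a two-finger parallel gripper is mounted at the origin on the work surface. World frame = base frame: x ahead of the robot, y to its left, z up, the work surface at z = 0. Lengths are in m, angles in rad, forces in N, time in s.
With the tool pointing down it reaches from about 0.275 to 0.75 m from the base axis. Payload 10.2 kg.
Tool frame: the origin (TCP) lies on the centre line of the jaws, within the pads' length; the fingertips stand r.nose_length ahead of it and the grasp point (between the pads) lies 3 mm ahead of it (r.nose_length is the distance from the TCP to the fingertips, in m); z points along the fingers, y is the line along which they close (so a half turn about z gives the same grasp; the last joint's range is limited). The gripper opens to 85 mm and grips with 20 to 120 N. Pads are 22 mm wide; open, the fingers measure 114 mm over their backs; the gripper's body (76 mm by 85 mm) begins 54 mm behind the grasp point. The pads swing forward as they close: fully open they stand 13 mm farther back than shut.
Start: joints at [1.045, 0.313, 1.498, -0, 1.331, -0.223], TCP at [0.157, 0.501, 0.253] pointing down, gripper open.
Joint ranges: [-2.94, 2.94], [-0.97, 2.17], [0.19, 2.56], [-1.23, 4.37], [0.02, 3.11], [-2.88, 2.88]. Speed limits (rad/s): [2.39, 2.39, 3.01, 3.14, 3.14, 3.14].

### API

Orientations are given as a 3x3 rotation matrix whose columns are the frame's x, y, z axes.
In Python, from plant import r, viewer, finder gives the robot as it stands. The module is installed in compiled form; this text tells all that it offers.
- The arm moves only by the tool play_rows, never from a script. Its argument "motion" is a list of rows, each an object of numbers: "rx", "ry", "rz": the turn, a rotation vector about the world's x, y, z in degrees; "dx", "dy", "dz": the shift along the world's x, y, z in mm; "gripper": the gripper command: -1 is fully open, 1 is shut, values between are in proportion. In form: [{"rx": .., "ry": .., "rz": .., "dx": .., "dy": .., "dz": .., "gripper": ..}, ...]. A call has exactly 5 rows; each row is the pose to reach, as a shift and turn from the pose commanded when the call began; what a row does not reach only later rows make up. A row lasts 1/10 s, in which the tool goes at most 50 mm and 8.59 degrees, less where a joint would pass 70% of its speed; a pose out of reach is approached as far as the arm can. A call with a gripper value outside its range is refused whole. The fingers move at their own pace and stop on an object; "force" is the grip in N (left out, the last holds). Time passes only in rows, so rows that repeat a pose let the fingers close, or fill a call up. It gives the time, the measured TCP pose, the force, the opening and the grip force at its end, in the units of the state.
- r.state(): the state, without advancing time (a new reading comes with each control period).
- viewer.get_image(name): name is "scene" or "top" or "wrist"; returns the picture (480x640x3 uint8, blue, green, red); there is no depth.
- viewer.camera_info(name): a dict with "fx", "fy", "cx", "cy" (pixels), "extrinsics" (4x4, takes a point from camera to world coordinates). Camera axes: x right, y down, z forward; pixel columns grow to the right and rows downward; lengths in m; the calibration is good to about 2 mm. A picture is of the moment at which its call begins: read the wrist's pose just before it. camera_info takes no time and is no camera call; for the wrist camera it gives the pose at the moment of the call.
- r.hand_in(): hands the job in; it is judged then, once.
Trained networks look in the newest picture that a camera, given by its name, has taken for a name from the list of things; names that differ only in an ending like _2 or _b are one class to them, and where a whole thing is asked for, a point or a joint stands for the part that bears it (a point fixed in the world has none). Each returns a list of dicts, best first, with "conf" (0 to 1); they miss things now and then, are a little off and sometimes report something else, mostly with a low value. They report only what shows in the picture. A call takes as long as a camera call.
- finder.recognise(camera, name): "extent" ([centre column, centre row, width, height] in pixels, round what is visible of it).
- finder.silhouettes(camera, name): "mask" (480x640 bool, what is visible of it) and "extent" ([centre column, centre row, width, height] in pixels, round what is visible of it).
- finder.mark_of(camera, name): "location" ([column, row] in pixels: a listed point, or the origin of a listed thing).
The state is a dict: "time_s": time; "qpos": joint angles; "qd": joint speeds; "joint_torque": joint torques, N m; "ee_pos": TCP position; "tcp_rot": TCP orientation; "ft_force": force on the tool from outside, world axes, zero at the start; "torque": the same for the moment, N m; "grip_width": finger opening in m; "grip_force": force on a finger pad.
Only numpy, scipy, OpenCV 4.12 (cv2) and the standard library are available. Lean on these libraries where they do the work, as an engineer would, in place of code of your own. Each camera call takes 0.05 s, during which the arm holds its last target. There are 200 camera calls.

### The job

Clamp the pack of card in the hand press: first press the child-safe knob down and turn it counter-clockwise to its end stop, where it springs up again and frees the lever, then swing the lever round until the plate bears firmly on the pack, with about 25 N, and stays so when you let go. Do it gently - never force the knob or the locked lever, do not crush the pack - and leave the other things alone.

Things in the scene. Friction and masses are not known exactly. Their poses are not given: they have to be found in the camera images.
- press_base: grey hand press fixed to the table; deck top 45 mm above its origin, which is on the table. In its frame (x away from the robot, y left, z up) it spans x -100..140, y -150..150 mm. Safety knob's upright axis at (0, 60), lever's upright pivot at (0, -60). The pressing head with its crossbar (top 95 mm above the table) lies along the far side, x 70..138 mm
- knob_grip (a point): point on the axis of the safety knob, half-way up its upright black grip bar (bar 40 mm long, 14 mm thick, top 18 mm above this point; 22 mm of bar below it, down to a round collar 38 mm across). Its x axis runs along the bar. About 90 mm above the table when the knob is up
- knob (a joint): angle of the push-and-turn safety knob, rad: about 0 as found, grows counter-clockwise from above, end stop about 1.30. Its lug sits in a pocket: it turns only while pressed down; from about 0.1 to 1.22 the lug runs under a bridge that keeps the knob down; past that, once let up, it springs up and is set, and cannot turn back. Friction about 0.05 N m
- knob_stem (a joint): how far the safety knob is pressed down, m: 0 is up, pressed hard down is 0.007. It clears the bridge from about 0.0047 down. Its spring takes about 6 N to start moving and 10 N to push right down; there it meets a solid floor
- disc: steel disc, 100 mm across, 8 mm thick, with one wide notch and one lug (9 mm wide, reaching 64 mm from the axis), which turns and sinks with the safety knob under the grip bar; its plain rim blocks the tail of the lever until the knob is set and the notch faces the lever's pivot. Origin on the knob axis at deck height
- gate: dark steel arched bridge over the lug's track, up to 75 mm from the knob's axis and 22 mm above the deck, with the end wall that stops the lug and the floor under the knob; fixed to the press. Origin on the knob axis at deck height
- lever_grip (a point): point on the axis of the lever's upright round black grip post (18 mm thick, its top 23 mm above this point, its foot 32 mm below it), 115 mm from the lever's pivot. About 93 mm above the table
- lever (a joint): angle of the press lever, rad: about 0 as found (grip post then 0.35 rad short of the press's -y direction, on the robot's side); grows counter-clockwise from above, post moving away from the robot; blocked by the disc at about 0.07 until the knob is set. Running free it drags with 4 to 5 N at the post; stays where left. Clamped somewhere from 0.3 to 0.8
- plate: steel press plate, 56 x 190 x 6 mm, origin at the middle of its upper face; sinks 20 mm per rad of lever onto the pack of card lying under it. The pack's thickness differs each time and is not known (first touch at 0.25 to 0.7 rad of lever). The plate is sprung, 35 N/mm: from first touch each 1 N more at the lever's post presses the pack by about 6 N more. Friction holds the clamped lever up to 30 N of plate force
- cutter: bystander, thin metal petal-cutter ring, 38 mm across, 18 mm tall, standing on the press deck on the robot's side; origin at the centre of its underside; leave it alone
- eraser: bystander, white eraser 22 x 55 x 14 mm on the table in front of the press (robot's side); origin at the centre of its underside; leave it alone
- glue_bottle: bystander, white bottle 44 mm across, 120 mm tall; origin at the centre of its underside; leave it alone
- tape_roll: bystander, roll of tape lying flat, 90 mm across, 24 mm tall; origin at the centre of its underside; leave it alone
- pencil_cup: bystander, open cup 72 mm across, 95 mm tall; origin at the centre of its underside; leave it alone
- brush: bystander, paint brush lying beyond the press; leave it alone
- glue_gun: bystander, white glue gun lying on its side, about 140 x 120 x 30 mm; leave it alone

How it is judged:
On the way, in this order (a step that is already met when the one before it is completed fails the run):
1. the knob is turned to its end stop and has sprung up there (value of joint knob above 1.19 rad and value of joint knob_stem below 0.0025 m), for 0.2 s.
2. the plate bears on the pack with more than 14 N (contact force between plate and anything else above 14 N), for 0.2 s.
At the end, for the whole second after the job is handed in: the knob is past 1.19 rad and up (pressed less than 2.5 mm), the lever is at rest, and the plate still bears on the pack with 14 to 45 N (all of step 1 and contact force between plate and anything else above 14 N and velocity of joint lever between -0.05 and 0.05 rad/s); the robot touches nothing.
It fails at once if the knob's disc or lug is forced against the bridge, wall, floor or lever with more than 35 N (contact force between disc and anything else above 35 N).
It fails at once if the plate crushes the pack with more than 45 N (contact force between plate and anything else above 45 N).
It fails at once if a bystander is moved by more than 30 mm (distance of any of cutter, eraser, glue_bottle, tape_roll, pencil_cup, brush, glue_gun from where it was at the start of the episode above 0.03 m).
It also fails if it takes over 72 s, if anything falls off the work surface, if the arm or the gripper's body presses on something with over 40 N, if the wrist force passes 120 N, or if a joint passes its speed limit or range.

## Working session

There is one attempt and no reset: what is moved stays moved. The work goes in short steps, Python scripts to look and compute and a tool call to move; the robot and the scene stay as the last step left them, time stands still between calls to the robot, and variables do not carry over. Pictures are saved under pics/ and viewed, at most 12 in all, crops included, and the job is handed in when it is done.

Besides the shell and the picture viewer there is one more tool, called after "Emit:" by a JSON object that holds its "fn" and its "kwargs". play_rows: Moves the arm, as the interface text tells. Its arguments: {"type":"object","properties":{"motion":{"type":"array","items":{"type":"object","properties":{"rx":{"type":"number"},"ry":{"type":"number"},"rz":{"type":"number"},"dx":{"type":"number"},"dy":{"type":"number"},"dz":{"type":"number"},"gripper":{"type":"number"}}}},"force":{"type":"number"}},"required":["motion"]}

```bash
mkdir -p pics; cat > h.py <<'E'
import numpy as np, cv2
from plant import r, viewer, finder
def ray(cam,px):
    i=viewer.camera_info(cam);T=np.array(i["extrinsics"])
    d=T[:3,:3]@np.array([(px[0]-i["cx"])/i["fx"],(px[1]-i["cy"])/i["fy"],1]);return T[:3,3],d/np.linalg.norm(d)
def atz(cam,px,z):
    o,d=ray(cam,px);return o+d*(z-o[2])/d[2]
def tri(rs):
    A=0;b=0
    for o,d in rs:
        P=np.eye(3)-np.outer(d,d);A=A+P;b=b+P@o
    return np.linalg.solve(A,b)
E
python3 - <<'E'
from h import *
np.set_printoptions(precision=4,suppress=True)
s=r.state();print(s["ee_pos"],s["tcp_rot"],r.nose_length,s["time_s"],s["grip_width"])
ims={c:viewer.get_image(c) for c in("scene","top")}
for c in ims: cv2.imwrite(f"pics/{c}0.png",ims[c])
for n,z in [("knob_grip",.09),("lever_grip",.093),("press_base",0),("disc",.045),("plate",.06),("cutter",.045),("eraser",0),("glue_bottle",0),("tape_roll",0),("pencil_cup",0),("glue_gun",0)]:
    rs=[]
    for c in ims:
        m=finder.mark_of(c,n)
        if m: p=m[0]["location"];rs.append(ray(c,p));print(n,c,round(m[0]["conf"],2),np.round(p,1),atz(c,p,z))
    if len(rs)==2: print("   tri",tri(rs))
E
```

```text
[0.1565 0.5009 0.2527] [[-0.9545  0.2982 -0.0006]
 [ 0.2982  0.9545 -0.0011]
 [ 0.0003 -0.0012 -1.    ]] 0.022 0.0 0.08551429286152466
knob_grip scene 0.95 [360.8 262.5] [0.521  0.0941 0.09  ]
knob_grip top 0.9 [279.4 272.3] [0.5254 0.1025 0.09  ]
   tri [0.5249 0.1014 0.0968]
lever_grip scene 0.58 [321.5 212.9] [ 0.5035 -0.1324  0.093 ]
lever_grip top 0.68 [378.4 291.9] [ 0.496 -0.131  0.093]
   tri [ 0.4992 -0.1333  0.0902]
press_base scene 0.68 [346.7 279.2] [0.5285 0.0436 0.    ]
press_base top 0.88 [306.2 275.9] [0.5354 0.0427 0.    ]
   tri [0.5325 0.0444 0.003 ]
disc scene 0.84 [362.7 279. ] [0.5207 0.105  0.045 ]
disc top 0.9 [276.9 276.1] [0.5227 0.1119 0.045 ]
   tri [0.523  0.1106 0.0502]
plate scene 0.98 [309.7 271.6] [0.6282 0.0313 0.06  ]
plate top 0.81 [306.5 232.2] [0.634  0.0482 0.06  ]
   tri [0.6329 0.0462 0.0727]
cutter scene 0.71 [365.8 250.7] [0.4544 0.0158 0.045 ]
cutter top 0.65 [319.6 304.9] [0.4607 0.0032 0.045 ]
   tri [0.456  0.0071 0.0407]
eraser scene 0.72 [402.4 267.9] [0.3786 0.0784 0.    ]
eraser top 0.49 [284.2 335.3] [0.3843 0.0849 0.    ]
   tri [0.3839 0.0845 0.0068]
glue_bottle scene 0.8 [412.8 397.1] [0.5979 0.4185 0.    ]
glue_bottle top 0.93 [163.2 239.8] [0.6015 0.4154 0.    ]
   tri [ 0.5997  0.417  -0.0001]
tape_roll scene 0.8 [488.9 353. ] [0.383  0.4068 0.    ]
tape_roll top 0.57 [151.4 327.7] [0.3785 0.4131 0.    ]
   tri [0.3812 0.4098 0.0019]
pencil_cup scene 0.92 [226.4 208. ] [ 0.6796 -0.4202  0.    ]
glue_gun scene 0.86 [310.6 180.1] [ 0.3789 -0.4327  0.    ]
glue_gun top 0.63 [497.3 348.2] [ 0.3917 -0.4381  0.    ]
   tri [ 0.3862 -0.4324  0.0042]
```

```bash
python3 - <<'E'
import cv2
a=cv2.imread("pics/top0.png")[190:370,200:440];cv2.imwrite("pics/topc.png",cv2.resize(a,None,fx=3.3,fy=3.3,interpolation=2))
E
```

```text
(no output)
```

View pics/topc.png

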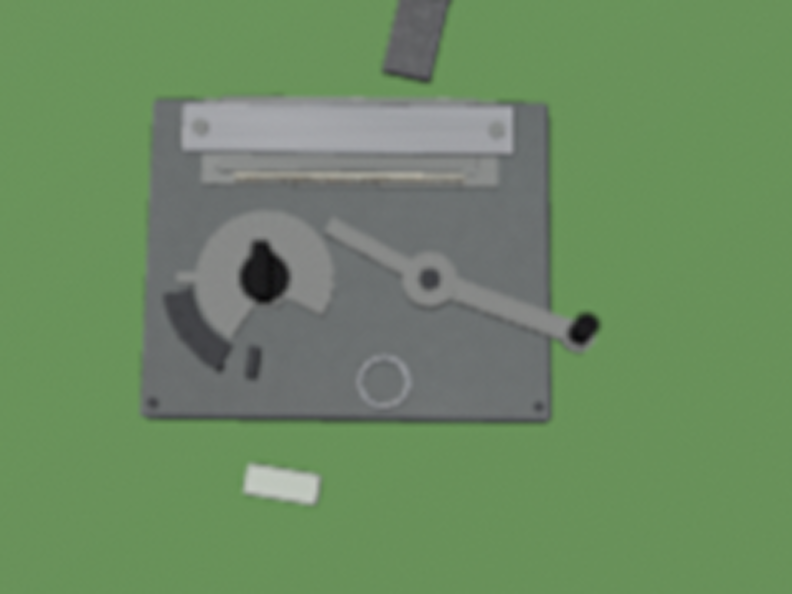

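View pics/scene0.png

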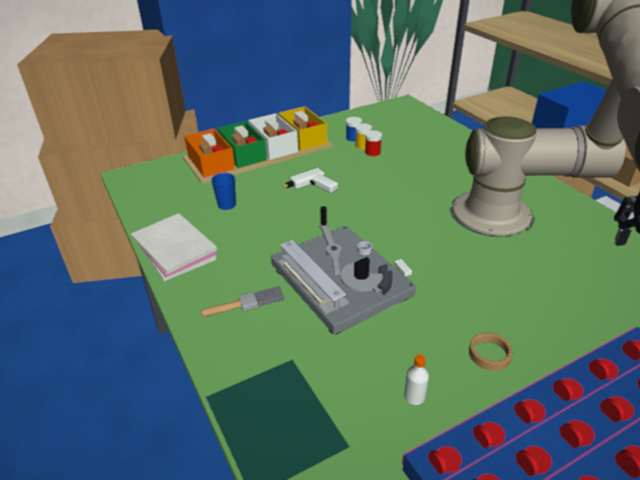

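The top view shows the press nearly square to the world. The knob is at crop (264,277) with its bar roughly along x, the lever pivot at (429,278) and the post at (582,330). I'll move over the knob.

Emit:
{"fn": "play_rows", "kwargs": {"motion": [{"dx": 45,"dy": -48,"rz": -8.5},{"dx": 80,"dy": -90,"rz": -17},{"dx": 115,"dy": -130,"rz": -25.5},{"dx": 145,"dy": -160,"rz": -34},{"dx": 170,"dy": -185,"rz": -42}]}}

```text
$.motion[0]: bad value
```

Emit:
{"fn": "play_rows", "kwargs": {"motion": [{"dx": 20,"dy": -25,"rz": -8.5},{"dx": 45,"dy": -50,"rz": -17},{"dx": 70,"dy": -75,"rz": -25.5},{"dx": 90,"dy": -100,"rz": -34},{"dx": 110,"dy": -125,"rz": -42}]}}

```text
$.motion[0]: bad value
```

Emit:
{"fn": "play_rows", "kwargs": {"motion": [{"dx": 15,"dy": -15,"rz": -8.5},{"dx": 30,"dy": -30,"rz": -17},{"dx": 40,"dy": -45,"rz": -25.5},{"dx": 50,"dy": -55,"rz": -34},{"dx": 57,"dy": -65,"rz": -42}]}}

```text
$.motion[0]: bad value
```

Emit:
{"fn": "play_rows", "kwargs": {"motion": [{"dx": 5,"dy": -5,"rz": -8.5},{"dx": 10,"dy": -10,"rz": -17},{"dx": 15,"dy": -15,"rz": -25.5},{"dx": 20,"dy": -20,"rz": -34},{"dx": 25,"dy": -23,"rz": -37}]}}

```text
$.motion[0]: bad value
```

```bash
python3 - <<'E'
from h import *
np.set_printoptions(precision=4,suppress=True)
s=r.state();print(s["ee_pos"],s["tcp_rot"][:,1] if hasattr(s["tcp_rot"],'shape') else s["tcp_rot"],s["time_s"],s["qpos"],s["ft_force"])
c="wrist";im=viewer.get_image(c);cv2.imwrite("pics/w1.png",im);print(np.array(viewer.camera_info(c)["extrinsics"]))
for n,z in [("knob_grip",.09),("lever_grip",.093),("press_base",0),("disc",.045)]:
    for m in finder.mark_of(c,n)[:1]: p=m["location"];print(n,round(m["conf"],2),np.round(p,1),atz(c,p,z))
E
```

```text
[0.1566 0.5011 0.2533] [0.2982 0.9545 0.    ] 1.2 [ 1.0446  0.3129  1.4977  0.      1.331  -0.2234] [-0.2002 -0.3383  0.0696]
[[ 0.2988  0.9215  0.2482  0.0931]
 [ 0.9543 -0.2886 -0.0774  0.5213]
 [ 0.0003  0.2599 -0.9656  0.3743]
 [ 0.      0.      0.      1.    ]]
```

View pics/w1.png

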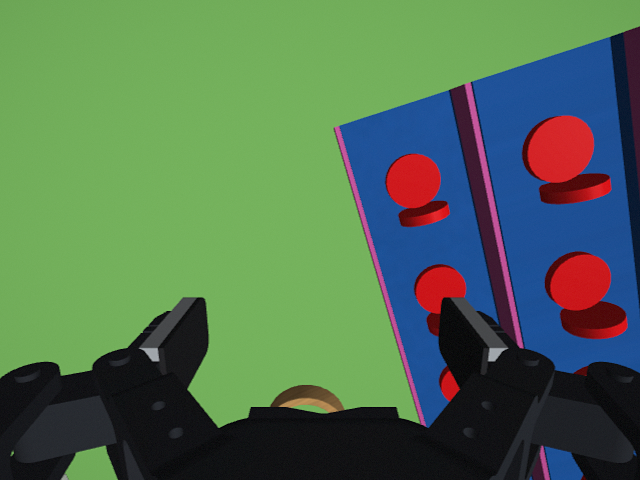

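The wrist view shows only the table and a coloured rack. Every key has to be in each row, so I'll resend.

Emit:
{"fn": "play_rows", "kwargs": {"motion": [{"rx": 0,"ry": 0,"dz": 0,"gripper": -1,"dx": 35,"dy": -35,"rz": -8.5},{"rx": 0,"ry": 0,"dz": 0,"gripper": -1,"dx": 70,"dy": -70,"rz": -17},{"rx": 0,"ry": 0,"dz": 0,"gripper": -1,"dx": 105,"dy": -105,"rz": -25.5},{"rx": 0,"ry": 0,"dz": 0,"gripper": -1,"dx": 140,"dy": -145,"rz": -34},{"rx": 0,"ry": 0,"dz": 0,"gripper": -1,"dx": 170,"dy": -180,"rz": -42}]}}

```text
time_s: 1.95
ee_pos: [0.3276, 0.3195, 0.2535]
tcp_rot: [[-0.505, 0.863, 0.0], [0.863, 0.505, 0.0], [-0.0, 0.001, -1.0]]
ft_force: [0.5, 0.6, 0.7]
grip_width: 0.0856
grip_force: 0.0
```

Emit:
{"fn": "play_rows", "kwargs": {"motion": [{"rx": 0,"ry": 0,"dz": 0,"gripper": -1,"dx": 22,"dy": -25,"rz": -8.5},{"rx": 0,"ry": 0,"dz": 0,"gripper": -1,"dx": 45,"dy": -50,"rz": -17},{"rx": 0,"ry": 0,"dz": 0,"gripper": -1,"dx": 70,"dy": -75,"rz": -25.5},{"rx": 0,"ry": 0,"dz": 0,"gripper": -1,"dx": 90,"dy": -100,"rz": -34},{"rx": 0,"ry": 0,"dz": 0,"gripper": -1,"dx": 110,"dy": -125,"rz": -42}]}}

```text
time_s: 2.45
ee_pos: [0.4374, 0.1949, 0.2534]
tcp_rot: [[0.203, 0.979, 0.0], [0.979, -0.203, 0.0], [0.0, 0.0, -1.0]]
ft_force: [0.2, 0.2, 0.3]
grip_width: 0.0853
grip_force: 0.0
```

Emit:
{"fn": "play_rows", "kwargs": {"motion": [{"rx": 0,"ry": 0,"dz": 0,"gripper": -1,"dx": 15,"dy": -15,"rz": -8.5},{"rx": 0,"ry": 0,"dz": 0,"gripper": -1,"dx": 30,"dy": -30,"rz": -17},{"rx": 0,"ry": 0,"dz": 0,"gripper": -1,"dx": 45,"dy": -45,"rz": -25.5},{"rx": 0,"ry": 0,"dz": 0,"gripper": -1,"dx": 60,"dy": -60,"rz": -34},{"rx": 0,"ry": 0,"dz": 0,"gripper": -1,"dx": 70,"dy": -72,"rz": -42}]}}

```text
time_s: 2.95
ee_pos: [0.5074, 0.1232, 0.2532]
tcp_rot: [[0.806, 0.592, 0.0], [0.592, -0.806, -0.0], [0.0, 0.0, -1.0]]
ft_force: [-0.6, -0.5, 0.2]
grip_width: 0.0852
grip_force: 0.0
```

Emit:
{"fn": "play_rows", "kwargs": {"motion": [{"rx": 0,"ry": 0,"dz": 0,"gripper": -1,"dx": 5,"dy": -5,"rz": -8.5},{"rx": 0,"ry": 0,"dz": 0,"gripper": -1,"dx": 10,"dy": -10,"rz": -17},{"rx": 0,"ry": 0,"dz": 0,"gripper": -1,"dx": 17,"dy": -20,"rz": -25.5},{"rx": 0,"ry": 0,"dz": 0,"gripper": -1,"dx": 17,"dy": -20,"rz": -34},{"rx": 0,"ry": 0,"dz": 0,"gripper": -1,"dx": 17,"dy": -20,"rz": -37}]}}

```text
time_s: 3.45
ee_pos: [0.5237, 0.1038, 0.2532]
tcp_rot: [[1.0, -0.012, -0.0], [-0.012, -1.0, 0.0], [-0.0, -0.0, -1.0]]
ft_force: [-0.3, 0.4, -0.2]
grip_width: 0.0854
grip_force: 0.0
```

```bash
python3 - <<'E'
from h import *
np.set_printoptions(precision=4,suppress=True)
s=r.state();print(s["ee_pos"],s["tcp_rot"],s["time_s"],s["qpos"],s["ft_force"])
c="wrist";im=viewer.get_image(c);cv2.imwrite("pics/w2.png",im)
for n,z in [("knob_grip",.09),("lever_grip",.093),("press_base",0),("disc",.045)]:
    for m in finder.mark_of(c,n)[:1]: p=m["location"];print(n,round(m["conf"],2),np.round(p,1),atz(c,p,z))
E
```

```text
[0.5237 0.1038 0.2532] [[ 0.9999 -0.0115 -0.0002]
 [-0.0115 -0.9999  0.0001]
 [-0.0002 -0.0001 -1.    ]] 3.45 [-0.0239  0.3327  1.4709  0.0001  1.3382  1.5584] [-0.329   0.4193 -0.2362]
knob_grip 0.57 [321.7 220.7] [0.5265 0.1058 0.09  ]
lever_grip 0.55 [626.7 249.8] [ 0.5033 -0.1258  0.093 ]
press_base 0.8 [383.3 197. ] [0.5302 0.0461 0.    ]
```

View pics/w2.png

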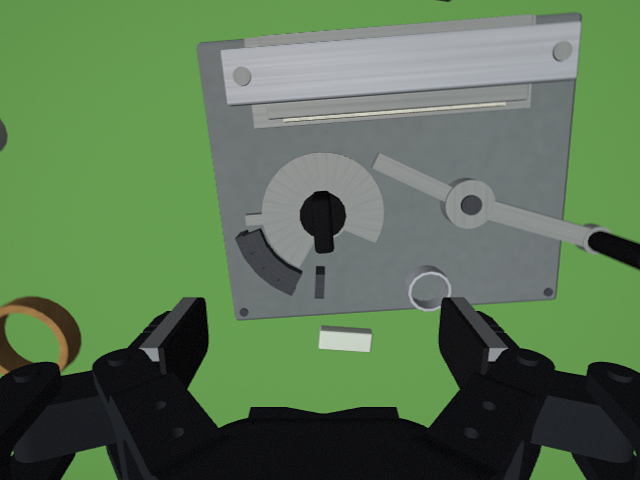

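The wrist view from above shows the knob at (322,215), the lever pivot at (470,204) and the post's foot at (590,238). The deck is slightly yawed. I'll compute the yaw from the deck corners.

```bash
python3 - <<'E'
from h import *
np.set_printoptions(precision=4,suppress=True)
c="wrist"
P=[atz(c,p,.045)[:2] for p in [(200,44),(580,14),(556,299),(237,320)]]
loc=np.array([(.14,.15),(.14,-.15),(-.1,-.15),(-.1,.15)])
P=np.array(P);H=P-P.mean(0);L=loc-loc.mean(0)
a=np.arctan2((L[:,0]*H[:,1]-L[:,1]*H[:,0]).sum(),(L*H).sum());R=np.array([[np.cos(a),-np.sin(a)],[np.sin(a),np.cos(a)]])
o=P.mean(0)-R@loc.mean(0);print(P,np.degrees(a),o,"knob",o+R@[0,.06],"piv",o+R@[0,-.06],"post",o+R@[-.115*np.sin(.35),-.06-.115*np.cos(.35)])
print("knob top bar ends", atz(c,(322,193),.108),atz(c,(324,251),.108),"pivot px",atz(c,(470,205),.06))
m=finder.silhouettes(c,"knob_grip")
if m:
  k=m[0]["mask"];ys,xs=np.nonzero(k);print(m[0]["extent"],m[0]["conf"])
  for y in range(ys.min(),ys.max()+1,5): q=xs[ys==y];print(y,q.min(),q.max(),atz(c,(q.mean(),y),.108)[:2])
E
```

```text
[[ 0.6576  0.2   ]
 [ 0.677  -0.092 ]
 [ 0.4418 -0.1093]
 [ 0.422   0.186 ]] 3.804969609789457 [0.5297 0.0448] knob [0.5257 0.1047] piv [ 0.5336 -0.015 ] post [ 0.5015 -0.1255]
knob top bar ends [0.55   0.1055 0.108 ] [0.5081 0.1043 0.108 ] pivot px [ 0.5325 -0.0161  0.06  ]
[314.4, 207.8, 137.8, 113.1] 0.83
152 313 330 [0.5777 0.1057]
157 299 348 [0.5744 0.1043]
162 291 356 [0.571  0.1044]
167 283 363 [0.5677 0.1047]
172 278 368 [0.5643 0.1047]
177 274 372 [0.561  0.1048]
182 270 375 [0.5575 0.1051]
187 267 378 [0.5541 0.1051]
192 266 380 [0.5507 0.1048]
197 264 382 [0.5472 0.1048]
202 263 383 [0.5437 0.1049]
207 263 383 [0.5402 0.1049]
212 262 383 [0.5366 0.1052]
217 246 383 [0.5331 0.1109]
222 246 382 [0.5295 0.1113]
227 265 381 [0.5258 0.1049]
232 267 380 [0.5222 0.1058]
237 269 378 [0.5185 0.1111]
242 271 333 [0.5149 0.12  ]
247 274 334 [0.5111 0.1191]
252 278 332 [0.5074 0.1192]
257 282 305 [0.5036 0.1264]
262 290 302 [0.4998 0.1247]
```

Emit:
{"fn": "play_rows", "kwargs": {"motion": [{"rx": 0,"ry": 0,"rz": 1.8,"dx": 1,"dy": 0.5,"dz": -35,"gripper": -1},{"rx": 0,"ry": 0,"rz": 3.5,"dx": 2,"dy": 1,"dz": -75,"gripper": -1},{"rx": 0,"ry": 0,"rz": 3.5,"dx": 2,"dy": 1,"dz": -110,"gripper": -0.5},{"rx": 0,"ry": 0,"rz": 3.5,"dx": 2,"dy": 1,"dz": -140,"gripper": -0.2},{"rx": 0,"ry": 0,"rz": 3.5,"dx": 2,"dy": 1,"dz": -154,"gripper": 0}], "force": 40}}

```text
time_s: 4.25
ee_pos: [0.5244, 0.1052, 0.0967]
tcp_rot: [[0.998, 0.056, -0.004], [0.056, -0.998, 0.0], [-0.004, -0.0, -1.0]]
ft_force: [0.2, -0.5, 0.0]
grip_width: 0.0438
grip_force: 0.0
```

Emit:
{"fn": "play_rows", "kwargs": {"motion": [{"rx": 0,"ry": 0,"rz": 0,"dx": 0,"dy": 0,"dz": 0,"gripper": 0.3},{"rx": 0,"ry": 0,"rz": 0,"dx": 0,"dy": 0,"dz": 0,"gripper": 0.6},{"rx": 0,"ry": 0,"rz": 0,"dx": 0,"dy": 0,"dz": 0,"gripper": 0.8},{"rx": 0,"ry": 0,"rz": 0,"dx": 0,"dy": 0,"dz": 0,"gripper": 1},{"rx": 0,"ry": 0,"rz": 0,"dx": 0,"dy": 0,"dz": 0,"gripper": 1}]}}

```text
time_s: 4.75
ee_pos: [0.5261, 0.1048, 0.1003]
tcp_rot: [[0.998, 0.055, 0.002], [0.055, -0.998, -0.001], [0.002, 0.001, -1.0]]
ft_force: [-0.2, -4.7, 5.0]
grip_width: 0.013
grip_force: 44.0
```

```bash
python3 - <<'E'
from h import *
np.set_printoptions(precision=4,suppress=True)
s=r.state();print({k:np.round(v,4) for k,v in s.items()})
cv2.imwrite("pics/w3.png",viewer.get_image("wrist"))
E
```

```text
{'time_s': np.float64(4.75), 'qpos': array([-0.0217,  0.5065,  1.6475, -0.0008,  0.9857,  1.4943]), 'qd': array([ 0.0018,  0.0014, -0.0011, -0.0011, -0.0004,  0.0007]), 'joint_torque': array([  2.3292, -42.8934, -20.3881,   1.0852,  -0.3007,   0.0846]), 'ee_pos': array([0.5261, 0.1048, 0.1003]), 'tcp_rot': array([[ 0.9985,  0.0552,  0.0018],
       [ 0.0552, -0.9985, -0.0007],
       [ 0.0017,  0.0008, -1.    ]]), 'ft_force': array([-0.2134, -4.6519,  4.9642]), 'torque': array([-0.8187,  0.1814,  0.1034]), 'grip_force': np.float64(43.9998), 'grip_width': np.float64(0.013)}
```

View pics/w3.png

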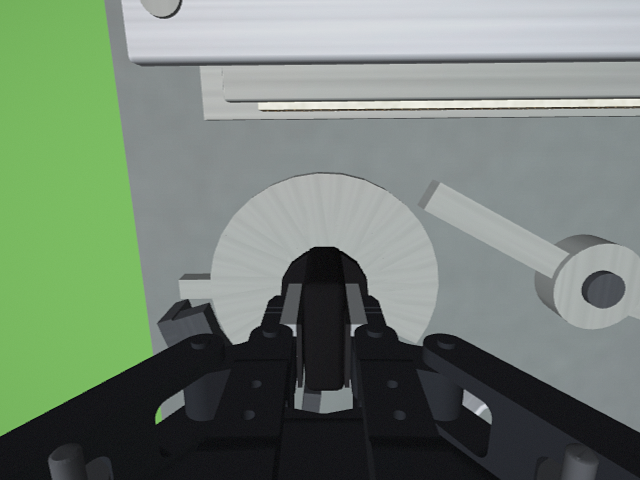

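The bar is gripped squarely, and the lug at (195,285) is just short of the bridge. I'll press down gently.

Emit:
{"fn": "play_rows", "kwargs": {"motion": [{"rx": 0,"ry": 0,"rz": 0,"dx": 0,"dy": 0,"dz": -1,"gripper": 1},{"rx": 0,"ry": 0,"rz": 0,"dx": 0,"dy": 0,"dz": -2,"gripper": 1},{"rx": 0,"ry": 0,"rz": 0,"dx": 0,"dy": 0,"dz": -3,"gripper": 1},{"rx": 0,"ry": 0,"rz": 0,"dx": 0,"dy": 0,"dz": -4,"gripper": 1},{"rx": 0,"ry": 0,"rz": 0,"dx": 0,"dy": 0,"dz": -4,"gripper": 1}]}}

```text
time_s: 5.3
ee_pos: [0.5261, 0.1048, 0.0962]
tcp_rot: [[0.998, 0.055, 0.002], [0.055, -0.998, -0.001], [0.002, 0.001, -1.0]]
ft_force: [-1.6, -4.9, 6.8]
grip_width: 0.013
grip_force: 44.2
```

Emit:
{"fn": "play_rows", "kwargs": {"motion": [{"rx": 0,"ry": 0,"rz": 0,"dx": 0,"dy": 0,"dz": -0.5,"gripper": 1},{"rx": 0,"ry": 0,"rz": 0,"dx": 0,"dy": 0,"dz": -1,"gripper": 1},{"rx": 0,"ry": 0,"rz": 0,"dx": 0,"dy": 0,"dz": -1.5,"gripper": 1},{"rx": 0,"ry": 0,"rz": 0,"dx": 0,"dy": 0,"dz": -2,"gripper": 1},{"rx": 0,"ry": 0,"rz": 0,"dx": 0,"dy": 0,"dz": -2,"gripper": 1}]}}

```text
time_s: 5.8
ee_pos: [0.5261, 0.1048, 0.0943]
tcp_rot: [[0.998, 0.055, 0.002], [0.055, -0.998, -0.001], [0.002, 0.001, -1.0]]
ft_force: [-2.2, -4.9, 6.5]
grip_width: 0.0135
grip_force: 44.3
```

Emit:
{"fn": "play_rows", "kwargs": {"motion": [{"rx": 0,"ry": 0,"rz": 0,"dx": 0,"dy": 0,"dz": -0.3,"gripper": 1},{"rx": 0,"ry": 0,"rz": 0,"dx": 0,"dy": 0,"dz": -0.6,"gripper": 1},{"rx": 0,"ry": 0,"rz": 0,"dx": 0,"dy": 0,"dz": -1,"gripper": 1},{"rx": 0,"ry": 0,"rz": 0,"dx": 0,"dy": 0,"dz": -1,"gripper": 1},{"rx": 0,"ry": 0,"rz": 0,"dx": 0,"dy": 0,"dz": -1,"gripper": 1}]}}

```text
time_s: 6.3
ee_pos: [0.5261, 0.1048, 0.0934]
tcp_rot: [[0.998, 0.055, 0.002], [0.055, -0.998, -0.001], [0.002, 0.001, -1.0]]
ft_force: [-2.8, -5.0, 9.1]
grip_width: 0.0136
grip_force: 44.5
```

```bash
python3 - <<'E'
from h import *
print(r.state()["ft_force"],r.state()["torque"])
cv2.imwrite("pics/w4.png",viewer.get_image("wrist")[150:480,100:560])
E
```

```text
[-2.78139029 -5.03433101  9.08728999] [-0.94578023  0.42844412  0.10229392]
```

View pics/w4.png

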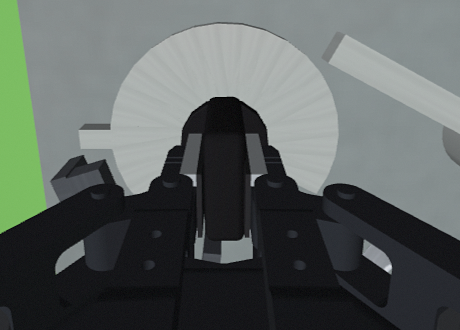

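Emit:
{"fn": "play_rows", "kwargs": {"motion": [{"rx": 0,"ry": 0,"rz": 0,"dx": 0,"dy": 0,"dz": -0.3,"gripper": 1},{"rx": 0,"ry": 0,"rz": 0,"dx": 0,"dy": 0,"dz": -0.5,"gripper": 1},{"rx": 0,"ry": 0,"rz": 2,"dx": 0,"dy": 0,"dz": -0.5,"gripper": 1},{"rx": 0,"ry": 0,"rz": 4,"dx": 0,"dy": 0,"dz": -0.5,"gripper": 1},{"rx": 0,"ry": 0,"rz": 6,"dx": 0,"dy": 0,"dz": -0.5,"gripper": 1}]}}

```text
time_s: 6.85
ee_pos: [0.5261, 0.1047, 0.0934]
tcp_rot: [[0.987, 0.16, 0.002], [0.16, -0.987, -0.001], [0.002, 0.001, -1.0]]
ft_force: [-2.8, -6.3, 13.4]
grip_width: 0.0131
grip_force: 45.1
```

```bash
python3 - <<'E'
from h import *
print(r.state()["ft_force"],r.state()["torque"],r.state()["ee_pos"])
E
```

```text
[-2.84141877 -6.31991273 13.39847016] [-1.0565417   0.81345148 -0.10096584] [0.52614832 0.10471169 0.0933881 ]
```

Emit:
{"fn": "play_rows", "kwargs": {"motion": [{"rx": 0,"ry": 0,"rz": 4,"dx": 0,"dy": 0,"dz": 0.2,"gripper": 1},{"rx": 0,"ry": 0,"rz": 8,"dx": 0,"dy": 0,"dz": 0.3,"gripper": 1},{"rx": 0,"ry": 0,"rz": 12,"dx": 0,"dy": 0,"dz": 0.3,"gripper": 1},{"rx": 0,"ry": 0,"rz": 16,"dx": 0,"dy": 0,"dz": 0.3,"gripper": 1},{"rx": 0,"ry": 0,"rz": 20,"dx": 0,"dy": 0,"dz": 0.3,"gripper": 1}]}}

```text
time_s: 7.35
ee_pos: [0.5261, 0.1045, 0.0934]
tcp_rot: [[0.872, 0.49, 0.002], [0.49, -0.872, -0.001], [0.001, 0.002, -1.0]]
ft_force: [-3.7, -7.3, 10.2]
grip_width: 0.0136
grip_force: 44.7
```

```bash
python3 - <<'E'
from h import *
print(r.state()["torque"])
cv2.imwrite("pics/w5.png",viewer.get_image("wrist")[150:480,100:560])
E
```

```text
[-1.33670747  0.6082753  -0.12721025]
```

View pics/w5.png

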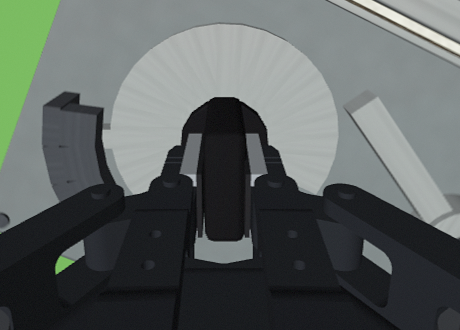

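The lug is now under the bridge and the knob is turning freely. I'll keep going.

Emit:
{"fn": "play_rows", "kwargs": {"motion": [{"rx": 0,"ry": 0,"rz": 5,"dx": -0.1,"dy": -0.2,"dz": 0,"gripper": 1},{"rx": 0,"ry": 0,"rz": 10,"dx": -0.2,"dy": -0.3,"dz": 0,"gripper": 1},{"rx": 0,"ry": 0,"rz": 15,"dx": -0.2,"dy": -0.4,"dz": 0,"gripper": 1},{"rx": 0,"ry": 0,"rz": 20,"dx": -0.2,"dy": -0.5,"dz": 0,"gripper": 1},{"rx": 0,"ry": 0,"rz": 25,"dx": -0.2,"dy": -0.5,"dz": 0,"gripper": 1}]}}

```text
time_s: 7.9
ee_pos: [0.5262, 0.1042, 0.0934]
tcp_rot: [[0.583, 0.813, 0.003], [0.813, -0.583, -0.001], [0.001, 0.003, -1.0]]
ft_force: [-1.3, -6.3, 9.1]
grip_width: 0.0134
grip_force: 44.6
```

Emit:
{"fn": "play_rows", "kwargs": {"motion": [{"rx": 0,"ry": 0,"rz": 4,"dx": 0,"dy": 0,"dz": 0,"gripper": 1},{"rx": 0,"ry": 0,"rz": 8,"dx": 0,"dy": 0,"dz": 0,"gripper": 1},{"rx": 0,"ry": 0,"rz": 12,"dx": 0,"dy": 0,"dz": 0,"gripper": 1},{"rx": 0,"ry": 0,"rz": 15,"dx": 0,"dy": 0,"dz": 0,"gripper": 1},{"rx": 0,"ry": 0,"rz": 17,"dx": 0,"dy": 0,"dz": 0,"gripper": 1}]}}

```text
time_s: 8.4
ee_pos: [0.5263, 0.1041, 0.0934]
tcp_rot: [[0.321, 0.947, 0.003], [0.947, -0.321, -0.001], [0.0, 0.003, -1.0]]
ft_force: [-0.7, -5.5, 8.3]
grip_width: 0.0135
grip_force: 44.5
```

```bash
python3 - <<'E'
from h import *
print(r.state()["torque"])
cv2.imwrite("pics/w6.png",viewer.get_image("wrist")[150:480,100:560])
E
```

```text
[-1.19243988  0.23063564 -0.03442809]
```

View pics/w6.png

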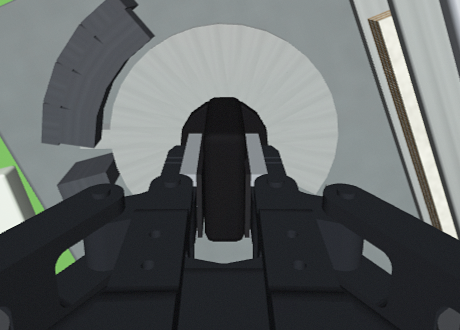

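The lug at (95,138) is leaving the bridge, with the end wall just ahead. I'll creep to the stop.

Emit:
{"fn": "play_rows", "kwargs": {"motion": [{"rx": 0,"ry": 0,"rz": 1,"dx": 0,"dy": 0,"dz": 0,"gripper": 1},{"rx": 0,"ry": 0,"rz": 2,"dx": 0,"dy": 0,"dz": 0,"gripper": 1},{"rx": 0,"ry": 0,"rz": 3,"dx": 0,"dy": 0,"dz": 0,"gripper": 1},{"rx": 0,"ry": 0,"rz": 4,"dx": 0,"dy": 0,"dz": 0,"gripper": 1},{"rx": 0,"ry": 0,"rz": 5,"dx": 0,"dy": 0,"dz": 0,"gripper": 1}]}}

```text
time_s: 8.95
ee_pos: [0.5264, 0.104, 0.0934]
tcp_rot: [[0.239, 0.971, 0.003], [0.971, -0.239, -0.001], [-0.0, 0.003, -1.0]]
ft_force: [-0.4, -6.5, 8.4]
grip_width: 0.0128
grip_force: 44.5
```

```bash
python3 - <<'E'
from h import *
print(r.state()["torque"])
E
```

```text
[-1.23360619  0.2333175  -0.0807773 ]
```

Emit:
{"fn": "play_rows", "kwargs": {"motion": [{"rx": 0,"ry": 0,"rz": 0.7,"dx": 0,"dy": 0,"dz": 0,"gripper": 1},{"rx": 0,"ry": 0,"rz": 1.2,"dx": 0,"dy": 0,"dz": 0,"gripper": 1},{"rx": 0,"ry": 0,"rz": 1.2,"dx": 0,"dy": 0,"dz": 2,"gripper": 1},{"rx": 0,"ry": 0,"rz": 1.2,"dx": 0,"dy": 0,"dz": 4,"gripper": 1},{"rx": 0,"ry": 0,"rz": 1.2,"dx": 0,"dy": 0,"dz": 5,"gripper": 1}]}}

```text
time_s: 9.45
ee_pos: [0.5263, 0.104, 0.0983]
tcp_rot: [[0.219, 0.976, 0.003], [0.976, -0.219, -0.001], [-0.0, 0.003, -1.0]]
ft_force: [1.0, -6.9, 5.6]
grip_width: 0.013
grip_force: 44.1
```

```bash
python3 - <<'E'
from h import *
print(r.state()["torque"])
E
```

```text
[-1.21962259 -0.02858566 -0.03675318]
```

Emit:
{"fn": "play_rows", "kwargs": {"motion": [{"rx": 0,"ry": 0,"rz": 0,"dx": 0,"dy": 0,"dz": 1,"gripper": 1},{"rx": 0,"ry": 0,"rz": 0,"dx": 0,"dy": 0,"dz": 1.5,"gripper": 1},{"rx": 0,"ry": 0,"rz": 0,"dx": 0,"dy": 0,"dz": 2,"gripper": 0.5},{"rx": 0,"ry": 0,"rz": 0,"dx": 0,"dy": 0,"dz": 2,"gripper": 0},{"rx": 0,"ry": 0,"rz": 0,"dx": 0,"dy": 0,"dz": 2,"gripper": 0}]}}

```text
time_s: 9.95
ee_pos: [0.5252, 0.1049, 0.099]
tcp_rot: [[0.219, 0.976, -0.0], [0.976, -0.219, 0.001], [0.0, -0.0, -1.0]]
ft_force: [0.3, -0.1, -0.1]
grip_width: 0.0427
grip_force: 0.0
```

Emit:
{"fn": "play_rows", "kwargs": {"motion": [{"rx": 0,"ry": 0,"rz": 0,"dx": 0,"dy": 0,"dz": 25,"gripper": 0},{"rx": 0,"ry": 0,"rz": 0,"dx": 0,"dy": 0,"dz": 60,"gripper": 0},{"rx": 0,"ry": 0,"rz": 0,"dx": 0,"dy": -30,"dz": 85,"gripper": 0},{"rx": 0,"ry": 0,"rz": 0,"dx": 0,"dy": -60,"dz": 100,"gripper": 0},{"rx": 0,"ry": 0,"rz": 0,"dx": 0,"dy": -80,"dz": 100,"gripper": 0}]}}

```text
time_s: 10.45
ee_pos: [0.5261, 0.0233, 0.2012]
tcp_rot: [[0.219, 0.976, 0.004], [0.976, -0.219, -0.001], [0.0, 0.004, -1.0]]
ft_force: [-0.9, -0.3, 0.3]
grip_width: 0.0426
grip_force: 0.0
```

```bash
python3 - <<'E'
from h import *
np.set_printoptions(precision=4,suppress=True)
s=r.state();print(s["ft_force"],s["qpos"],s["ee_pos"])
c="top";im=viewer.get_image(c)
cv2.imwrite("pics/t2.png",np.vstack([cv2.resize(im[190:370,200:440],(640,480)),][:1]))
w="wrist";viewer.get_image(w)
for cc in (c,w):
  for n,z in [("lever_grip",.093),("knob_grip",.09)]:
    for m in finder.mark_of(cc,n)[:1]: print(cc,n,m["conf"],atz(cc,m["location"],z))
E
```

```text
[-0.8614 -0.2649  0.2967] [-0.1785  0.3605  1.5729  0.0002  1.2043  0.0425] [0.5261 0.0233 0.2012]
top lever_grip 0.78 [ 0.5025 -0.1239  0.093 ]
top knob_grip 0.61 [0.5255 0.1032 0.09  ]
wrist knob_grip 0.91 [0.5248 0.1099 0.09  ]
```

View pics/t2.png

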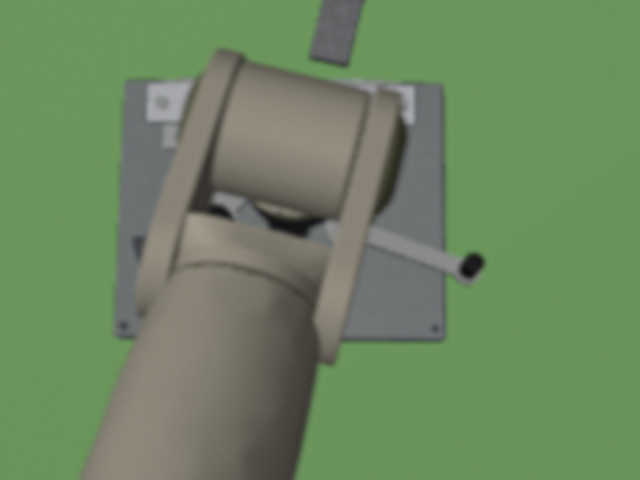

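The knob is set and the lever post is still at about (0.502, -0.125). I'll go to the post with the jaws closing along its tangent.

Emit:
{"fn": "play_rows", "kwargs": {"motion": [{"rx": 0,"ry": 0,"rz": -2,"dx": -5,"dy": -35,"dz": 0,"gripper": -0.2},{"rx": 0,"ry": 0,"rz": -4,"dx": -12,"dy": -75,"dz": 0,"gripper": -0.3},{"rx": 0,"ry": 0,"rz": -4,"dx": -20,"dy": -115,"dz": 0,"gripper": -0.3},{"rx": 0,"ry": 0,"rz": -4,"dx": -24,"dy": -148,"dz": 0,"gripper": -0.3},{"rx": 0,"ry": 0,"rz": -4,"dx": -24,"dy": -148,"dz": 0,"gripper": -0.3}]}}

```text
time_s: 11.25
ee_pos: [0.5011, -0.1257, 0.1988]
tcp_rot: [[0.289, 0.957, -0.0], [0.957, -0.289, -0.0], [-0.0, -0.0, -1.0]]
ft_force: [0.0, 0.6, -0.2]
grip_width: 0.0556
grip_force: 0.0
```

```bash
python3 - <<'E'
from h import *
np.set_printoptions(precision=4,suppress=True)
s=r.state();print(s["ft_force"],s["qpos"],s["ee_pos"],s["tcp_rot"][:,1])
w="wrist";cv2.imwrite("pics/w7.png",viewer.get_image(w))
for n,z in [("lever_grip",.093),("knob_grip",.09)]:
    for m in finder.mark_of(w,n)[:1]: print(n,m["conf"],m["location"],atz(w,m["location"],z))
E
```

```text
[ 0.041   0.5677 -0.2247] [-0.4726  0.3442  1.603  -0.0004  1.1946 -0.1791] [ 0.5011 -0.1257  0.1988] [ 0.9573 -0.2892 -0.0002]
lever_grip 0.6 [325.6, 246.1] [ 0.5021 -0.1222  0.093 ]
```

View pics/w7.png

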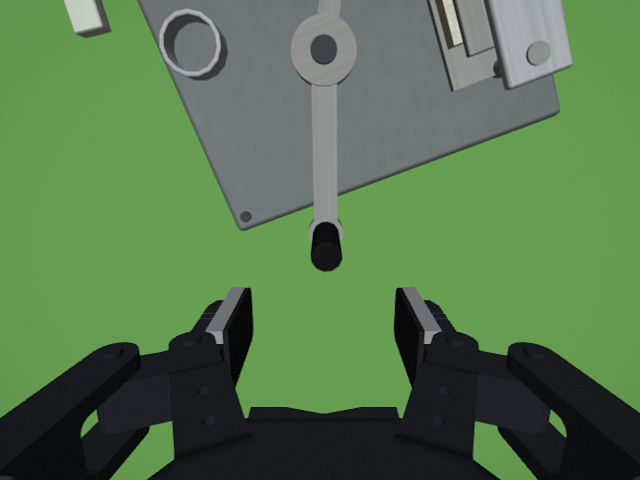

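The post at (326,250) is centred between the open fingers. I'll descend and close softly.

Emit:
{"fn": "play_rows", "kwargs": {"motion": [{"rx": 0,"ry": 0,"rz": 0,"dx": 1,"dy": 1,"dz": -30,"gripper": -0.3},{"rx": 0,"ry": 0,"rz": 0,"dx": 1,"dy": 2,"dz": -60,"gripper": -0.3},{"rx": 0,"ry": 0,"rz": 0,"dx": 1,"dy": 2,"dz": -85,"gripper": -0.3},{"rx": 0,"ry": 0,"rz": 0,"dx": 1,"dy": 2,"dz": -99,"gripper": -0.3},{"rx": 0,"ry": 0,"rz": 0,"dx": 1,"dy": 2,"dz": -99,"gripper": 0}], "force": 20}}

```text
time_s: 11.9
ee_pos: [0.5017, -0.1195, 0.0984]
tcp_rot: [[0.285, 0.959, -0.004], [0.959, -0.285, 0.002], [0.001, -0.004, -1.0]]
ft_force: [-0.4, 0.5, 0.5]
grip_width: 0.0434
grip_force: 0.0
```

Emit:
{"fn": "play_rows", "kwargs": {"motion": [{"rx": 0,"ry": 0,"rz": 0,"dx": 0,"dy": 0,"dz": 0,"gripper": 0.3},{"rx": 0,"ry": 0,"rz": 0,"dx": 0,"dy": 0,"dz": 0,"gripper": 0.5},{"rx": 0,"ry": 0,"rz": 0,"dx": 0,"dy": 0,"dz": 0,"gripper": 0.7},{"rx": 0,"ry": 0,"rz": 0,"dx": 0,"dy": 0,"dz": 0,"gripper": 0.9},{"rx": 0,"ry": 0,"rz": 0,"dx": 0,"dy": 0,"dz": 0,"gripper": 1}]}}

```text
time_s: 12.4
ee_pos: [0.5034, -0.1214, 0.1012]
tcp_rot: [[0.287, 0.958, 0.003], [0.958, -0.287, -0.001], [0.0, 0.003, -1.0]]
ft_force: [4.5, 3.5, 4.9]
grip_width: 0.0173
grip_force: 22.5
```

```bash
cat > arc.py <<'E'
from h import *
np.set_printoptions(precision=3,suppress=True)
s=r.state();piv=np.array([.533,-.0153]);d=s["ee_pos"][:2]-piv
phi=np.arctan2(d[1],d[0]);t=np.array([-np.sin(phi),np.cos(phi)]);th=phi+np.radians(106.3);y=s["tcp_rot"][:,1]
print("r",np.hypot(*d),"theta",th,"tang F",-(s["ft_force"][:2]@t),"rad F",-(s["ft_force"][:2]@d)/np.hypot(*d),"yaw-tan deg",np.degrees(np.arctan2(y[1],y[0])-phi)-90,s["ft_force"],s["ee_pos"],s["time_s"])
for k in np.radians([1,2,3,4,5,10,15,20,25]):
    e=.115*np.array([np.cos(phi+k)-np.cos(phi),np.sin(phi+k)-np.sin(phi)])*1000;print(round(np.degrees(k)),e)
E
python3 arc.py
```

```text
r 0.1101517506765519 theta 0.011963656314568194 tang F -3.415103810153169 rad F 4.588038876891618 yaw-tan deg -1.039358218669264 [4.524 3.499 4.895] [ 0.503 -0.121  0.101] 12.4
1 [ 1.938 -0.523]
2 [ 3.884 -1.013]
3 [ 5.839 -1.468]
4 [ 7.801 -1.889]
5 [ 9.771 -2.276]
10 [19.703 -3.692]
15 [29.72  -4.238]
20 [39.747 -3.907]
25 [49.708 -2.705]
```

Emit:
{"fn": "play_rows", "kwargs": {"motion": [{"rx": 0,"ry": 0,"rz": 1,"dx": 1.9,"dy": -0.5,"dz": 0,"gripper": 1},{"rx": 0,"ry": 0,"rz": 2,"dx": 3.7,"dy": -1,"dz": 0,"gripper": 1},{"rx": 0,"ry": 0,"rz": 3,"dx": 5.6,"dy": -1.4,"dz": 0,"gripper": 1},{"rx": 0,"ry": 0,"rz": 4,"dx": 7.5,"dy": -1.8,"dz": 0,"gripper": 1},{"rx": 0,"ry": 0,"rz": 5,"dx": 9.4,"dy": -2.2,"dz": 0,"gripper": 1}]}}

```text
time_s: 12.9
ee_pos: [0.5117, -0.1235, 0.1011]
tcp_rot: [[0.201, 0.98, -0.0], [0.98, -0.201, 0.0], [0.0, -0.0, -1.0]]
ft_force: [-3.1, 3.3, 8.6]
grip_width: 0.0175
grip_force: 22.9
```

```bash
python3 arc.py
```

```text
r 0.11024249386608673 theta 0.09023511536413986 tang F 3.68322780837165 rad F 2.6659997822484867 yaw-tan deg -0.487627275105325 [-3.099  3.327  8.58 ] [ 0.512 -0.123  0.101] 12.9
1 [ 1.973 -0.37 ]
2 [ 3.951 -0.706]
3 [ 5.936 -1.007]
4 [ 7.925 -1.274]
5 [ 9.919 -1.505]
10 [19.931 -2.141]
15 [29.961 -1.901]
20 [39.931 -0.788]
25 [49.767  1.19 ]
```

Emit:
{"fn": "play_rows", "kwargs": {"motion": [{"rx": 0,"ry": 0,"rz": 1,"dx": 1.9,"dy": -0.4,"dz": 0.5,"gripper": 1},{"rx": 0,"ry": 0,"rz": 2,"dx": 3.8,"dy": -0.7,"dz": 1,"gripper": 1},{"rx": 0,"ry": 0,"rz": 3,"dx": 5.7,"dy": -1,"dz": 1.5,"gripper": 1},{"rx": 0,"ry": 0,"rz": 4,"dx": 7.6,"dy": -1.2,"dz": 1.5,"gripper": 1},{"rx": 0,"ry": 0,"rz": 5,"dx": 9.5,"dy": -1.4,"dz": 1.5,"gripper": 1}]}}

```text
time_s: 13.4
ee_pos: [0.5211, -0.1249, 0.1013]
tcp_rot: [[0.114, 0.993, -0.001], [0.993, -0.114, 0.0], [0.0, -0.001, -1.0]]
ft_force: [-3.1, 1.5, -1.6]
grip_width: 0.0175
grip_force: 22.0
```

```bash
python3 arc.py
```

```text
r 0.11028434826021535 theta 0.17622294510440595 tang F 3.240457092083228 rad F 1.1202188224574954 yaw-tan deg -0.3683393138981472 [-3.1    1.464 -1.556] [ 0.521 -0.125  0.101] 13.4
1 [ 1.997 -0.199]
2 [ 3.998 -0.364]
3 [ 6.    -0.494]
4 [ 8.005 -0.588]
5 [10.012 -0.648]
10 [20.041 -0.421]
15 [30.013  0.679]
20 [39.851  2.645]
25 [49.481  5.46 ]
```

Emit:
{"fn": "play_rows", "kwargs": {"motion": [{"rx": 0,"ry": 0,"rz": 0.8,"dx": 1.5,"dy": -0.1,"dz": -0.2,"gripper": 1},{"rx": 0,"ry": 0,"rz": 1.6,"dx": 3,"dy": -0.2,"dz": -0.2,"gripper": 1},{"rx": 0,"ry": 0,"rz": 2.4,"dx": 4.6,"dy": -0.3,"dz": -0.2,"gripper": 1},{"rx": 0,"ry": 0,"rz": 3.2,"dx": 6.1,"dy": -0.4,"dz": -0.2,"gripper": 1},{"rx": 0,"ry": 0,"rz": 4,"dx": 7.7,"dy": -0.5,"dz": -0.2,"gripper": 1}]}}

```text
time_s: 13.9
ee_pos: [0.529, -0.1256, 0.1013]
tcp_rot: [[0.045, 0.999, -0.0], [0.999, -0.045, -0.0], [-0.0, -0.0, -1.0]]
ft_force: [-4.8, -1.9, -0.2]
grip_width: 0.0174
grip_force: 22.0
```

```bash
python3 arc.py
```

```text
r 0.11036525617451766 theta 0.2482474866630604 tang F 4.701835501332016 rad F -2.052960415855714 yaw-tan deg -0.5050958951896831 [-4.773 -1.881 -0.243] [ 0.529 -0.126  0.101] 13.9
1 [ 2.006 -0.055]
2 [ 4.013 -0.075]
3 [ 6.02  -0.061]
4 [ 8.027 -0.011]
5 [10.032  0.074]
10 [20.02   1.022]
15 [29.887  2.838]
20 [39.558  5.506]
25 [48.96   9.007]
```

Emit:
{"fn": "play_rows", "kwargs": {"motion": [{"rx": 0,"ry": 0,"rz": 0.6,"dx": 1.2,"dy": 0,"dz": 0,"gripper": 1},{"rx": 0,"ry": 0,"rz": 1.2,"dx": 2.4,"dy": -0.1,"dz": 0,"gripper": 1},{"rx": 0,"ry": 0,"rz": 1.9,"dx": 3.6,"dy": -0.1,"dz": 0,"gripper": 1},{"rx": 0,"ry": 0,"rz": 2.5,"dx": 4.8,"dy": -0.1,"dz": 0,"gripper": 1},{"rx": 0,"ry": 0,"rz": 2.5,"dx": 4.8,"dy": -0.1,"dz": 0,"gripper": 1}]}}

```text
time_s: 14.4
ee_pos: [0.5339, -0.1257, 0.1014]
tcp_rot: [[0.002, 1.0, 0.0], [1.0, -0.002, -0.0], [-0.0, 0.0, -1.0]]
ft_force: [-2.0, -4.0, -2.5]
grip_width: 0.0171
grip_force: 21.8
```

```bash
python3 arc.py
```

```text
r 0.11041387928664012 theta 0.29308870085509153 tang F 2.0337351131415304 rad F -3.9758603348770976 yaw-tan deg -0.6142325273126943 [-1.999 -3.993 -2.452] [ 0.534 -0.126  0.101] 14.4
1 [2.007 0.035]
2 [4.013 0.105]
3 [6.017 0.209]
4 [8.019 0.349]
5 [10.019  0.524]
10 [19.954  1.919]
15 [29.729  4.174]
20 [39.271  7.273]
25 [48.507 11.192]
```

Emit:
{"fn": "play_rows", "kwargs": {"motion": [{"rx": 0,"ry": 0,"rz": 0.5,"dx": 1,"dy": -0.3,"dz": 0,"gripper": 1},{"rx": 0,"ry": 0,"rz": 1,"dx": 2,"dy": -0.6,"dz": 0,"gripper": 1},{"rx": 0,"ry": 0,"rz": 1.5,"dx": 3,"dy": -0.8,"dz": 0,"gripper": 1},{"rx": 0,"ry": 0,"rz": 2,"dx": 4,"dy": -0.9,"dz": 0,"gripper": 1},{"rx": 0,"ry": 0,"rz": 2.5,"dx": 5,"dy": -0.9,"dz": 0,"gripper": 1}]}}

```text
time_s: 14.9
ee_pos: [0.5387, -0.1258, 0.1013]
tcp_rot: [[-0.042, 0.999, -0.001], [0.999, 0.042, 0.001], [0.001, -0.001, -1.0]]
ft_force: [-3.9, 3.3, -0.4]
grip_width: 0.017
grip_force: 22.0
```

```bash
python3 arc.py|head -1
```

```text
r 0.11060095185872264 theta 0.3358998869823877 tang F 3.7374247376418173 rad F 3.4774122041004065 yaw-tan deg -0.5443248819323543 [-3.911  3.281 -0.401] [ 0.539 -0.126  0.101] 14.9
```

Emit:
{"fn": "play_rows", "kwargs": {"motion": [{"rx": 0,"ry": 0,"rz": 0.5,"dx": 1,"dy": 0.2,"dz": 0,"gripper": 1},{"rx": 0,"ry": 0,"rz": 1,"dx": 2,"dy": 0.4,"dz": 0,"gripper": 1},{"rx": 0,"ry": 0,"rz": 1.5,"dx": 3,"dy": 0.5,"dz": 0,"gripper": 1},{"rx": 0,"ry": 0,"rz": 2,"dx": 4,"dy": 0.7,"dz": 0,"gripper": 1},{"rx": 0,"ry": 0,"rz": 2.5,"dx": 4.9,"dy": 0.8,"dz": 0,"gripper": 1}]}}

```text
time_s: 15.4
ee_pos: [0.5436, -0.1254, 0.1013]
tcp_rot: [[-0.085, 0.996, -0.0], [0.996, 0.085, 0.0], [0.0, -0.0, -1.0]]
ft_force: [-4.4, 3.4, -1.5]
grip_width: 0.0177
grip_force: 22.0
```

```bash
python3 arc.py|head -1
```

```text
r 0.11065537194132549 theta 0.3808204778900104 tang F 4.022170073762174 rad F 3.778948106805482 yaw-tan deg -0.6212289374406339 [-4.367  3.375 -1.521] [ 0.544 -0.125  0.101] 15.4
```

Emit:
{"fn": "play_rows", "kwargs": {"motion": [{"rx": 0,"ry": 0,"rz": 0.5,"dx": 1,"dy": 0.2,"dz": 0,"gripper": 1},{"rx": 0,"ry": 0,"rz": 1,"dx": 2,"dy": 0.4,"dz": 0,"gripper": 1},{"rx": 0,"ry": 0,"rz": 1.5,"dx": 3,"dy": 0.6,"dz": 0,"gripper": 1},{"rx": 0,"ry": 0,"rz": 2,"dx": 4,"dy": 0.8,"dz": 0,"gripper": 1},{"rx": 0,"ry": 0,"rz": 2.5,"dx": 4.9,"dy": 1,"dz": 0,"gripper": 1}]}}

```text
time_s: 15.9
ee_pos: [0.5484, -0.1249, 0.1013]
tcp_rot: [[-0.129, 0.992, -0.001], [0.992, 0.129, -0.0], [-0.0, -0.001, -1.0]]
ft_force: [-5.5, 0.8, 0.5]
grip_width: 0.0171
grip_force: 22.1
```

```bash
python3 arc.py|head -1
```

```text
r 0.1107093852037728 theta 0.4236079531288006 tang F 5.347838400184805 rad F 1.5621900200990377 yaw-tan deg -0.5848136305218503 [-5.513  0.806  0.475] [ 0.548 -0.125  0.101] 15.9
```

Emit:
{"fn": "play_rows", "kwargs": {"motion": [{"rx": 0,"ry": 0,"rz": 0.3,"dx": 0.5,"dy": 0.1,"dz": 0,"gripper": 1},{"rx": 0,"ry": 0,"rz": 0.5,"dx": 1,"dy": 0.2,"dz": 0,"gripper": 1},{"rx": 0,"ry": 0,"rz": 0.8,"dx": 1.5,"dy": 0.3,"dz": 0,"gripper": 1},{"rx": 0,"ry": 0,"rz": 1,"dx": 2,"dy": 0.4,"dz": 0,"gripper": 1},{"rx": 0,"ry": 0,"rz": 1.3,"dx": 2.5,"dy": 0.5,"dz": 0,"gripper": 1}]}}

```text
time_s: 16.4
ee_pos: [0.5505, -0.1246, 0.1013]
tcp_rot: [[-0.151, 0.989, -0.002], [0.989, 0.151, -0.0], [-0.0, -0.002, -1.0]]
ft_force: [-7.9, -0.7, 0.2]
grip_width: 0.0177
grip_force: 22.2
```

```bash
python3 arc.py|head -1
```

```text
r 0.11070950201673885 theta 0.4435763273203801 tang F 7.945900996420213 rad F 0.5675362890381742 yaw-tan deg -0.4451649773879893 [-7.935 -0.698  0.188] [ 0.551 -0.125  0.101] 16.4
```

The force is climbing about 1.2 N/mm and is now roughly 3.6 N above drag, so the plate should bear about 22 N. I'll nudge it slightly further.

Emit:
{"fn": "play_rows", "kwargs": {"motion": [{"rx": 0,"ry": 0,"rz": 0.1,"dx": 0.2,"dy": 0,"dz": 0,"gripper": 1},{"rx": 0,"ry": 0,"rz": 0.2,"dx": 0.4,"dy": 0.1,"dz": 0,"gripper": 1},{"rx": 0,"ry": 0,"rz": 0.3,"dx": 0.6,"dy": 0.1,"dz": 0,"gripper": 1},{"rx": 0,"ry": 0,"rz": 0.3,"dx": 0.6,"dy": 0.1,"dz": 0,"gripper": 1},{"rx": 0,"ry": 0,"rz": 0.3,"dx": 0.6,"dy": 0.1,"dz": 0,"gripper": 1}]}}

```text
time_s: 16.9
ee_pos: [0.5511, -0.1245, 0.1013]
tcp_rot: [[-0.156, 0.988, -0.002], [0.988, 0.156, -0.0], [-0.0, -0.002, -1.0]]
ft_force: [-9.1, -0.0, 1.1]
grip_width: 0.0172
grip_force: 22.3
```

```bash
python3 arc.py|head -1
```

```text
r 0.11070764775157893 theta 0.4484579980031489 tang F 8.95775477975607 rad F 1.4315399842694674 yaw-tan deg -0.42974336895628085 [-9.071 -0.05   1.084] [ 0.551 -0.125  0.101] 16.9
```

About 27 N now. I'll release and lift away.

Emit:
{"fn": "play_rows", "kwargs": {"motion": [{"rx": 0,"ry": 0,"rz": 0,"dx": 0,"dy": 0,"dz": 0,"gripper": -0.2},{"rx": 0,"ry": 0,"rz": 0,"dx": 0,"dy": 0,"dz": 0,"gripper": -0.2},{"rx": 0,"ry": 0,"rz": 0,"dx": 0,"dy": 0,"dz": 0,"gripper": -0.2},{"rx": 0,"ry": 0,"rz": 0,"dx": 0,"dy": 0,"dz": 0,"gripper": -0.2},{"rx": 0,"ry": 0,"rz": 0,"dx": 0,"dy": 0,"dz": 5,"gripper": -0.2}]}}

```text
time_s: 17.4
ee_pos: [0.5515, -0.124, 0.1062]
tcp_rot: [[-0.156, 0.988, -0.001], [0.988, 0.156, 0.0], [0.0, -0.001, -1.0]]
ft_force: [0.3, -0.2, 0.0]
grip_width: 0.0511
grip_force: 0.0
```

Emit:
{"fn": "play_rows", "kwargs": {"motion": [{"rx": 0,"ry": 0,"rz": 0,"dx": 0,"dy": 0,"dz": 20,"gripper": -0.2},{"rx": 0,"ry": 0,"rz": 0,"dx": 0,"dy": 0,"dz": 50,"gripper": -0.2},{"rx": 0,"ry": 0,"rz": 0,"dx": 0,"dy": 0,"dz": 85,"gripper": -0.2},{"rx": 0,"ry": 0,"rz": 0,"dx": -40,"dy": 0,"dz": 105,"gripper": -0.2},{"rx": 0,"ry": 0,"rz": 0,"dx": -80,"dy": 0,"dz": 105,"gripper": -0.2}]}}

```text
time_s: 17.9
ee_pos: [0.4719, -0.1245, 0.2142]
tcp_rot: [[-0.156, 0.988, 0.005], [0.988, 0.156, -0.003], [-0.004, 0.005, -1.0]]
ft_force: [-0.2, 0.7, -0.0]
grip_width: 0.0515
grip_force: 0.0
```

Emit:
{"fn": "play_rows", "kwargs": {"motion": [{"rx": 0,"ry": 0,"rz": -8,"dx": -40,"dy": 0,"dz": 10,"gripper": -0.2},{"rx": 0,"ry": 0,"rz": -16,"dx": -60,"dy": -20,"dz": 20,"gripper": -0.2},{"rx": 0,"ry": 0,"rz": -24,"dx": -80,"dy": -50,"dz": 30,"gripper": -0.2},{"rx": 0,"ry": 0,"rz": -24,"dx": -90,"dy": -80,"dz": 40,"gripper": -0.2},{"rx": 0,"ry": 0,"rz": -24,"dx": -90,"dy": -80,"dz": 40,"gripper": -0.2}]}}

```text
time_s: 18.4
ee_pos: [0.3811, -0.2069, 0.2531]
tcp_rot: [[0.263, 0.965, 0.002], [0.965, -0.263, -0.003], [-0.002, 0.003, -1.0]]
ft_force: [0.1, -0.0, -0.2]
grip_width: 0.0512
grip_force: 0.0
```

```bash
python3 - <<'E'
from h import *
np.set_printoptions(precision=4,suppress=True)
s=r.state();print(s["ft_force"],s["ee_pos"],s["time_s"])
c="top";im=viewer.get_image(c);sc=viewer.get_image("scene")
cv2.imwrite("pics/t3.png",np.hstack([cv2.resize(im[190:370,200:440],(400,300)),cv2.resize(sc[190:340,260:430],(340,300))]))
for cc in (c,"scene"):
  for n,z in [("lever_grip",.093),("knob_grip",.09),("cutter",.045)]:
    for m in finder.mark_of(cc,n)[:1]: print(cc,n,m["conf"],atz(cc,m["location"],z))
E
```

```text
[ 0.0517 -0.021  -0.2141] [ 0.3811 -0.2069  0.2531] 18.4
top lever_grip 0.88 [ 0.5437 -0.1357  0.093 ]
top knob_grip 0.68 [ 0.5484 -0.1309  0.09  ]
scene lever_grip 0.85 [ 0.5476 -0.1257  0.093 ]
scene knob_grip 0.76 [0.5259 0.0964 0.09  ]
scene cutter 0.71 [0.4451 0.0145 0.045 ]
```

View pics/t3.png

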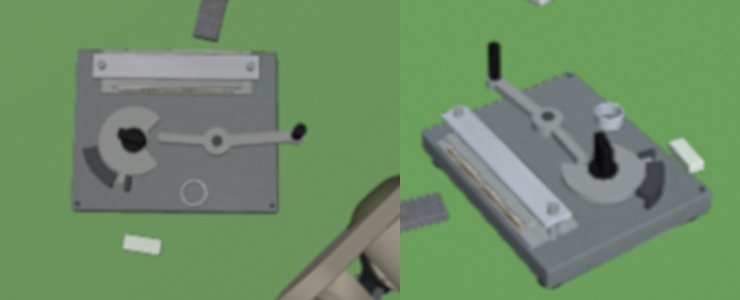

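The knob is set with its notch facing the lever, whose tail lies in the notch at (165,138). The lever stayed where I left it and the other things haven't moved, so I'll hand in.

```bash
python3 -c "
from plant import r
print(r.hand_in())"
```

```text
the job is handed in; nothing more can be done
None
```

The job is handed in: the knob was turned to its stop and let up, the lever was clamped at an estimated 27 N on the pack (inferred from the force at the lever post) and stayed put when released, and no bystander was seen to move; the hand-in gave no verdict.

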